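# Sort the cutters and price cards into their holders

## Task

Tidy the mixed things in front of the till: lay both cookie cutters flat in the two-bay cutter tray, the flower-shaped one in the large bay and the round one in the small bay, and stand the two price cards upright in the card rack, one fully down in each slot, either card in either slot and either way round. Leave the egg timer and the counter bell where they are.

Things in the scene. Friction and masses are not known exactly. Their poses are not given: they have to be found in the camera images.
- round_cutter: Round tin cookie cutter, an open ring lying flat: 57 mm outer diameter, 30 mm tall, about 40 g. It can be gripped across its outside. Origin: centre of its underside; z up; any yaw.
- flower_cutter: Flower-shaped tin cookie cutter with six petals, an open ring lying flat: 30 mm tall, about 40 g. 66 mm across from valley to valley along its x axis (and at 60 and 120 degrees to x), 74 mm from petal to petal along its y axis. It can be gripped across its outside, best along x or one of the 60 degree directions. Origin: centre of its underside; z up; any yaw.
- card_a: Small price card: a thin upright dark slate (4 mm thick, 64 mm wide) standing in a low light-oak foot 22 x 68 x 13 mm; 52 mm tall over all, about 35 g. Take it by the foot, across its 22 mm. Origin: centre of the foot's underside; x across the 22 mm, y along the 68 mm, z up. It starts upright with y within 0.4 rad of world y. Its twin is card_b; the two are interchangeable.
- card_b: Small price card: a thin upright dark slate (4 mm thick, 64 mm wide) standing in a low light-oak foot 22 x 68 x 13 mm; 52 mm tall over all, about 35 g. Take it by the foot, across its 22 mm. Origin: centre of the foot's underside; x across the 22 mm, y along the 68 mm, z up. It starts upright with y within 0.4 rad of world y. Its twin is card_a; the two are interchangeable.
- cutter_tray: Fixed light-wood tray with two open bays, 102 mm (x) x 179 mm (y), walls 4 mm thick and 14 mm tall; the grey-lined floor is 5 mm above the underside. Origin: centre of the underside, z up. The large bay, 94 x 94 mm inside, is centred at y = +38.5 mm; the small bay, 94 mm (x) x 73 mm (y) inside, at y = -49 mm; both at x = 0. Yaw within 0.15 rad of the world axes.
- card_rack: Fixed brown wooden block 62 mm (x) x 200 mm (y) x 12 mm with two rectangular recesses side by side along y, each 38 mm (x) x 84 mm (y) and 5 mm deep (floor 7 mm above the underside), centred at x = 0, y = -48 mm and y = +48 mm. A card's foot goes in with its length along y. Origin: centre of the underside, z up. Yaw within 0.15 rad of the world axes.
- egg_timer: Bystander, loose: red-topped round kitchen timer, 63 mm diameter, 52 mm tall. Origin: centre of the underside.
- counter_bell: Bystander, loose: chrome counter bell on a black base, 82 mm diameter, 58 mm tall. Origin: centre of the underside. Right behind it stands the fixed cash register, 0.3 m tall; it fills the counter from about x = 0.58 m outwards and to the left of y = -0.05 m, so swing the arm round in front of it, not over it.
Not all that is in view belongs to the job. What is shaped like the card_b but turquoise is not meant.

How it is judged:
By the outcome, as a careful person would: the job done as asked, in the order asked, and still so for the second after the job is handed in, with the robot touching nothing.
It also fails if it takes over 112 s, if anything falls off the work surface, if the arm or the gripper's body presses on something with over 40 N, if the wrist force passes 120 N, or if a joint passes its speed limit or range.

## Robot

A 6-joint arm with a two-finger parallel gripper is mounted at the origin on a cart in front of the work surface, level with it; the furniture and walls round the work are solid. World frame = base frame: x ahead of the robot, y to its left, z up, the work surface at z = 0. Lengths are in m, angles in rad, forces in N, time in s.
With the tool pointing down it reaches from about 0.275 to 0.975 m from the base axis. Payload 8.4 kg.
Tool frame: the origin (TCP) lies on the centre line of the jaws, within the pads' length; the fingertips stand tcp_to_tips ahead of it and the grasp point (between the pads) lies 11 mm behind it (tcp_to_tips is the distance from the TCP to the fingertips, in m); z points along the fingers, y is the direction in which the jaws open and shut (so a half turn about z gives the same grasp; the last joint's range is limited). The gripper opens to 92 mm and grips with 3 to 60 N. Pads are 20 mm wide; open, the fingers measure 128 mm over their backs; the gripper's body (75 mm by 189 mm) begins 69 mm behind the grasp point.
Start: joints at [1.206, 0.353, 1.633, -0, 1.155, -0.002], TCP at [0.222, 0.584, 0.223] pointing down, gripper open.
Joint ranges: [-2.63, 2.63], [-0.92, 2.1], [0.06, 2.66], [-1.3, 4.44], [0, 2.69], [-3.02, 3.02]. Speed limits (rad/s): [2.22, 2.22, 2.79, 3.14, 3.14, 3.14].

## Interface

Orientations are given as a unit quaternion [x, y, z, w].
In Python, from plant import move_ptp, move_straight, goto_joints, grip, dwell, ik, get_image, get_calibration, MotionError, job_done, get_t, get_joint_positions, get_qvel, get_effort, get_tool_pos, get_eef_rot, get_wrist_force, get_wrist_torque, get_finger_gap, tcp_to_tips gives the robot as it stands. Calls block until the motion is done:
- move_ptp(position, orientation): joint-space move of the TCP to a pose.
- move_straight(position, max_speed=0.15, frame=None, force_limit=None): straight line of the TCP; frame=None keeps the orientation; max_speed is the mean speed in m/s. With force_limit (N) it stops when the force on the tool has changed by that much, and returns True; else False.
- goto_joints(angles): joint-space move.
- grip(opening, f_grip=None): finger opening in m; f_grip is the grip in N (None keeps the last); returns when the fingers have stopped.
- dwell(seconds).
- ik(position, orientation): joint angles nearest the present ones, or None.
- get_image(name): name is "scene" or "top"; returns (picture, depth): 480x640x3 uint8, blue, green, red; 480x640 float32, m along the optical axis (not along the pixel's ray), 0 where there is no reading.
- get_calibration(name): a dict with "vertical_fov" (degrees; the focal length in pixels is half the picture's height over the tangent of half this angle, whatever the lens; pixels are square), "cx", "cy" (the principal point, pixels), "position" and "orientation" of the camera in the world. Camera axes: x right, y up, looking along -z (the intrinsics and any distortion apply to the point x, -y, -z); pixel columns grow to the right and rows downward; lengths in m; the calibration is good to about 2 mm. A picture is of the moment at which its call begins. get_calibration takes no time and is no camera call.
A pose or a line that the arm cannot do raises MotionError and nothing moves.
- job_done(): hands the job in, once; it reports no verdict.
Readings, each from a call of its own:
- get_t(): time.
- get_joint_positions(): joint angles.
- get_qvel(): joint speeds.
- get_effort(): joint torques, N m.
- get_tool_pos(): TCP position.
- get_eef_rot(): TCP orientation.
- get_wrist_force(): force on the tool from outside, world axes, zero at the start.
- get_wrist_torque(): the same for the moment, N m.
- get_finger_gap(): finger opening in m.
Only numpy, scipy, OpenCV 4.12 (cv2) and the standard library are available. Lean on these libraries where they do the work, as an engineer would, in place of code of your own. Each camera call takes 0.05 s, during which the arm holds its last target.

## Working session

There is one attempt and no reset: what is moved stays moved. The work goes in short steps, each a Python script; the robot and the scene stay as the last script left them, time stands still between calls to the robot, and variables do not carry over. Pictures are saved under pics/ and viewed, and the job is handed in when it is done.

```bash
mkdir -p pics; ls; python3 - <<'E'
from plant import *
import cv2,numpy as np
for n in("scene","top"):
    p,d=get_image(n); cv2.imwrite(f"pics/{n}0.png",p); np.savez(f"{n}0.npz",p=p,d=d); print(n,get_calibration(n), (d>0).mean())
print(tcp_to_tips if not callable(tcp_to_tips) else tcp_to_tips(),get_t(),get_eef_rot(),get_finger_gap())
E
```

```text
pics
scene {'vertical_fov': 53.47141035672588, 'cx': 329.55856255800944, 'cy': 241.059449139638, 'position': array([ 0.24841753, -0.64303723,  0.74401918]), 'orientation': array([ 0.35240425, -0.07388544, -0.21866483,  0.90693874])} 0.99529296875
top {'vertical_fov': 46.25122688913327, 'cx': 320.3664536985107, 'cy': 238.59858285772748, 'position': array([ 0.36388435, -0.06502826,  1.44109462]), 'orientation': array([ 0.02978203, -0.03272797, -0.70018278,  0.71259103])} 0.996025390625
0.008 0.1 [ 1.80403847e-01  9.83592450e-01 -5.78439427e-04 -9.95812212e-05] 0.09216408938914294
```

View pics/scene0.png

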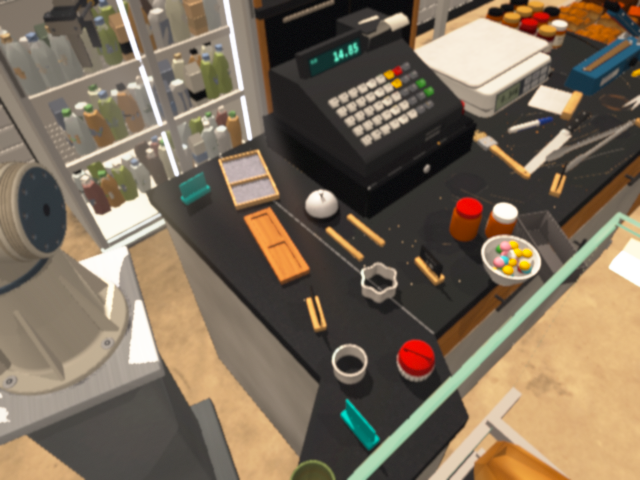

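View pics/top0.png

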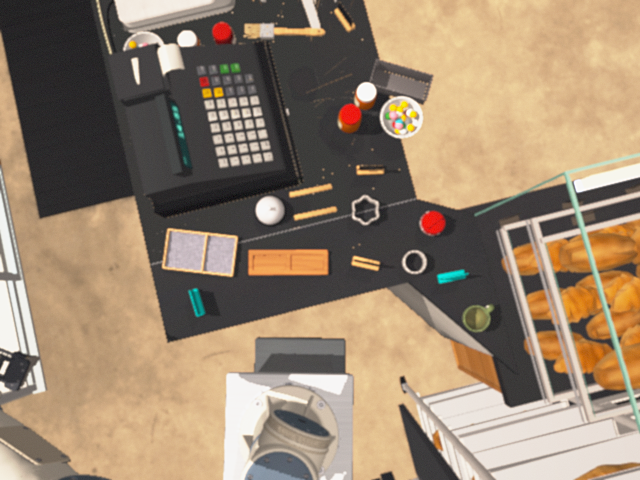

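```bash
cat > h.py <<'E'
import numpy as np,cv2
from scipy.spatial.transform import Rotation as R
from plant import *
def K(n):
    c=get_calibration(n); f=240/np.tan(np.radians(c['vertical_fov']/2)); return c,f
def rays(n,uv):
    c,f=K(n); uv=np.atleast_2d(uv).astype(float)
    d=np.c_[(uv[:,0]-c['cx'])/f,-(uv[:,1]-c['cy'])/f,-np.ones(len(uv))]
    return np.array(c['position']),R.from_quat(c['orientation']).apply(d)
def plane(n,uv,z):
    o,d=rays(n,uv); return o+d*((z-o[2])/d[:,2])[:,None]
def cloud(n,dep):
    v,u=np.mgrid[:480,:640]; o,d=rays(n,np.c_[u.ravel(),v.ravel()])
    return (o+d*dep.ravel()[:,None]).reshape(480,640,3)
E
python3 - <<'E'
from h import *
for n in("top","scene"):
    a=np.load(n+"0.npz"); P=cloud(n,a['d'])
    uv={'top':dict(counter=(330,235),tray=(200,252),rack=(288,262),card1=(365,263),card2=(372,170),round=(414,263),flower=(365,210),timer=(432,223),bell=(270,210),turq=(452,277),st=(315,213),tL=(197,302)),
    'scene':dict(counter=(300,220),rack=(275,245),card1=(316,313),card2=(430,268),round=(349,364),flower=(379,282),timer=(417,358),bell=(320,204),c3=(345,243))}[n]
    for k,(u,v) in uv.items(): print(n,k,P[v,u].round(3))
a=np.load("top0.npz")['p']; b=np.load("scene0.npz")['p']
cv2.imwrite("pics/tz.png",cv2.resize(a[140:320,150:480],None,fx=2.4,fy=2.4,interpolation=cv2.INTER_CUBIC))
cv2.imwrite("pics/sz.png",cv2.resize(b[140:400,210:470],None,fx=2.3,fy=2.3,interpolation=cv2.INTER_CUBIC))
E
```

```text
top counter [ 0.502 -0.095 -0.002]
top tray [0.451 0.237 0.008]
top rack [0.429 0.011 0.016]
top card1 [ 0.429 -0.183  0.035]
top card2 [ 0.67  -0.2    0.018]
top round [ 0.433 -0.311 -0.001]
top flower [ 0.568 -0.184  0.001]
top timer [ 0.531 -0.347  0.052]
top bell [0.558 0.058 0.041]
top turq [ 0.398 -0.402  0.03 ]
top st [ 0.556 -0.055  0.014]
top tL [0.324 0.238 0.014]
scene counter [ 0.509  0.054 -0.001]
scene rack [0.429 0.002 0.009]
scene card1 [ 0.427 -0.202  0.031]
scene card2 [ 0.672 -0.203  0.019]
scene round [ 0.44  -0.301 -0.001]
scene flower [ 0.576 -0.173 -0.003]
scene timer [ 0.531 -0.363  0.045]
scene bell [0.553 0.041 0.038]
scene c3 [ 0.561 -0.06   0.008]
```

View pics/tz.png

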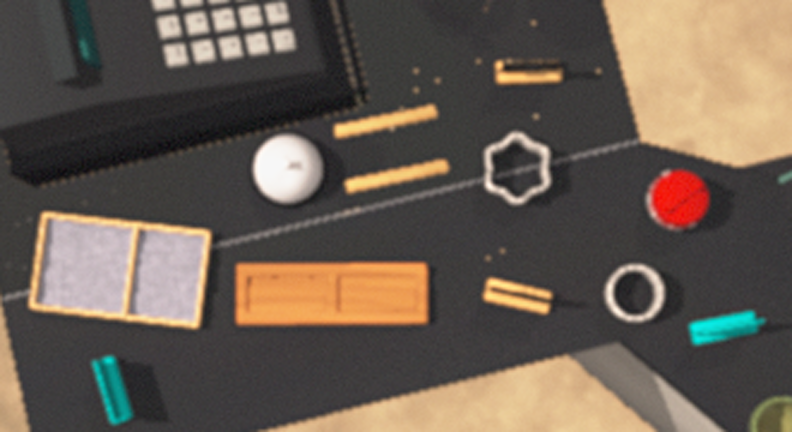

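View pics/sz.png

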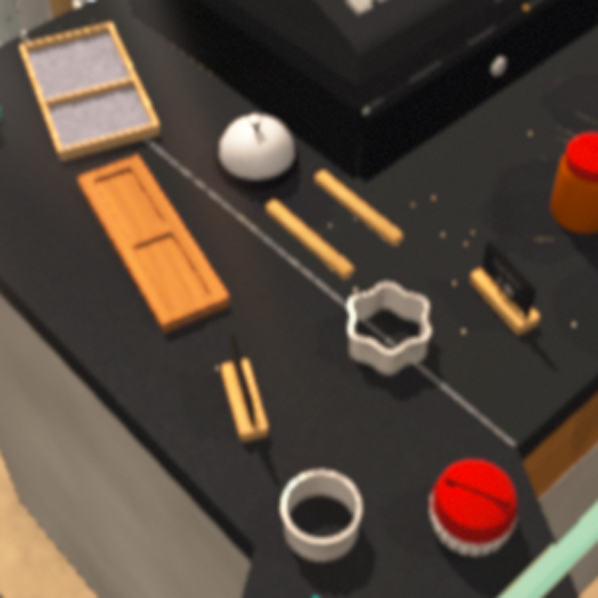

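The scene picture shows the tray at (248,178), rack at (275,245), flower cutter at (379,282), round cutter at (349,364), and the real cards at (316,313) and (430,268). In the top picture they are at (200,252), (288,262), (365,210), (414,263), (365,263) and (372,170). The turquoise lookalikes at (452,277) and (197,302) are to be left alone. Next I measure.

```bash
cat > det.py <<'E'
from h import *
def rect(pts):
    (c,(w,h),a)=cv2.minAreaRect(pts[:,:2].astype(np.float32)*1000)
    a=a if h>w else a+90   # yaw of long axis relative to world y
    a=(a+90)%180-90
    return np.array(c)/1000,sorted((w,h)),a   # cv angle: short side vs x when h>w
def detect(n,p):
    c,f=K(n); hsv=cv2.cvtColor(p,cv2.COLOR_BGR2HSV)
    X=plane(n,np.c_[np.mgrid[:480,:640][1].ravel(),np.mgrid[:480,:640][0].ravel()],0.013).reshape(480,640,3)
    near=lambda x,y,r:np.hypot(X[...,0]-x,X[...,1]-y)<r
    oak=(cv2.inRange(hsv,(8,70,90),(28,255,255))>0)
    white=(cv2.inRange(hsv,(0,0,95),(179,60,255))>0)
    return near,oak,white
def big(m):
    k,l,s,_=cv2.connectedComponentsWithStats(m.astype(np.uint8),connectivity=8)
    return l==1+s[1:,4].argmax() if k>1 else m
def pts(n,m,z):
    v,u=np.nonzero(m); return plane(n,np.c_[u,v],z)
E
python3 - <<'E'
from det import *
for n in("top","scene"):
    p=np.load(n+"0.npz")['p']; near,oak,white=detect(n,p); vis=p.copy()
    for k,x,y,r,m,z in(("card1",.428,-.19,.05,oak,.013),("card2",.668,-.2,.05,oak,.013),("tray",.45,.238,.13,oak,.016),("rack",.43,.01,.125,oak,.012)):
        mm=near(x,y,r)&m
        if not k.startswith("card"): mm=big(mm)
        vis[mm]=(255,0,255); print(n,k,mm.sum(),*rect(pts(n,mm,z)))
    for k,x,y,z in(("round",.433,-.311,.03),("flower",.57,-.182,.03)):
        mm=big(near(x,y,.06)&white); vis[mm]=(0,255,0); q=pts(n,mm,z)
        (c,rr)=cv2.minEnclosingCircle(q[:,:2].astype(np.float32)*1000); print(n,k,mm.sum(),np.round(c,1),round(rr,1),rect(q))
    cv2.imwrite(f"pics/{n}m.png",vis)
    # depth of tray walls, rack
    P=cloud(n,np.load(n+"0.npz")['d']); 
    s=near(.45,.238,.1)&oak; print("trayoak z pct",np.percentile(P[...,2][s],[20,50,80,95]).round(4))
a=cv2.imread("pics/topm.png")[140:320,150:480];b=cv2.imread("pics/scenem.png")[140:400,210:470]
cv2.imwrite("pics/m.png",np.hstack([cv2.resize(a,(480,262)),cv2.resize(b,(262,262))]))
E
```

```text
top card1 328 [ 0.43052878 -0.18472186] [29.284503936767578, 74.3196792602539] -11.546257019042969
top card2 215 [ 0.66758875 -0.19446384] [59.102508544921875, 74.34678649902344] -40.93379211425781
top tray 890 [0.45076764 0.23656372] [109.26900482177734, 186.60037231445312] -5.343513488769531
top rack 2197 [0.42950012 0.01274396] [66.15270233154297, 206.2742919921875] 1.0006213188171387
top round 295 [ 435.6 -305.8] 32.7 (array([ 0.43422284, -0.30500897]), [60.34373474121094, 63.13526916503906], 1.0010367631912231)
top flower 394 [ 563.6 -171.5] 49.1 (array([ 0.56190497, -0.17916147]), [79.64912414550781, 80.32066345214844], 61.61922073364258)
trayoak z pct [0.0012 0.0088 0.0149 0.0176]
scene card1 471 [ 0.43174957 -0.18916643] [27.980987548828125, 77.57352447509766] -10.557525634765625
scene card2 336 [ 0.66484558 -0.19862527] [67.79186248779297, 70.71749114990234] -26.290279388427734
scene tray 1076 [0.45200452 0.2265076 ] [109.87982940673828, 199.9468536376953] -5.647491455078125
scene rack 2514 [0.43117993 0.00833485] [69.05157470703125, 212.3234100341797] 1.4145134687423706
scene round 815 [ 433.1 -312.9] 36.3 (array([ 0.43391647, -0.3132709 ]), [59.65873336791992, 71.9687728881836], -27.218765258789062)
scene flower 931 [ 555.7 -186.1] 49.4 (array([ 0.56316003, -0.19115784]), [77.1338882446289, 92.6823959350586], -15.121292114257812)
trayoak z pct [-0.0004  0.0074  0.0118  0.0134]
```

View pics/m.png

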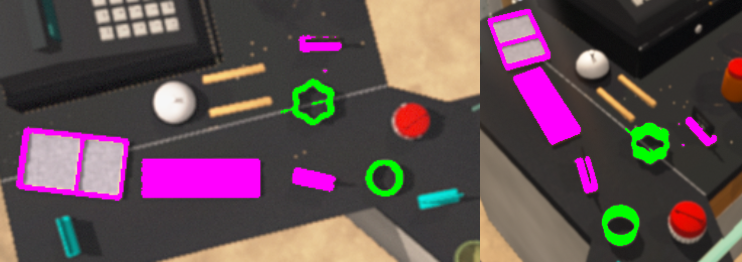

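```bash
cat > meas.py <<'E'
from det import *
def run(imgs,verbose=True):
  for n,p in imgs.items():
    near,oak,white=detect(n,p)
    white=cv2.morphologyEx(white.astype(np.uint8),cv2.MORPH_OPEN,np.ones((2,2),np.uint8))>0
    for k,x,y,r,m,z in(("card1",.428,-.19,.05,oak,.0065),("card2",.668,-.2,.05,oak,.0065),("tray",.45,.238,.13,oak,.008),("rack",.43,.01,.125,oak,.006)):
        mm=near(x,y,r)&m
        mm=big(cv2.dilate(mm.astype(np.uint8),np.ones((5,5)))>0)&mm
        c,s,a=rect(pts(n,mm,z)); print(n,k,c.round(4),np.round(s,1),round(a,2))
    for k,x,y in(("round",.433,-.311),("flower",.57,-.182)):
        mm=big(near(x,y,.055)&white)
        c,s,a=rect(pts(n,mm,.015)); 
        inn=None
        print(n,k,c.round(4),np.round(s,1))
        if k=="flower":
            q=pts(n,mm,.03); d=q[:,:2]-q[:,:2].mean(0); th=np.arctan2(d[:,1],d[:,0]); rr=np.hypot(*d.T)
            # outer radius per 10deg, 6th harmonic -> petal direction
            ok=rr<.045; tb=np.radians(np.arange(-180,180,6)); ro=np.array([rr[ok&(abs((th-t+np.pi)%(2*np.pi)-np.pi)<.06)].max(initial=0.035) for t in tb])
            F=(ro*np.exp(-6j*tb)).sum(); print("petal dir (mod60)",np.degrees(-(-np.angle(F))/6)%60, abs(F)/len(tb)*2)
E
python3 - <<'E'
from meas import *
run({n:np.load(n+"0.npz")['p'] for n in("top","scene")})
E
```

```text
top card1 [ 0.4308 -0.1853] [29.4 74.7] -11.55
top card2 [ 0.6732 -0.1941] [28.9 75.1] 1.06
top tray [0.4513 0.2383] [109.9 187.6] -5.34
top rack [0.4298 0.0131] [ 66.4 207.1] 1.0
top round [ 0.4325 -0.3101] [61.  63.8]
top flower [ 0.5645 -0.185 ] [72.6 80.8]
petal dir (mod60) 59.12218354909152 0.002433308065832233
scene card1 [ 0.4334 -0.1851] [28.2 78.3] -10.56
scene card2 [ 0.6746 -0.1949] [30.8 76.9] 6.13
scene tray [0.4536 0.2251] [111.2 223.8] -5.39
scene rack [0.4326 0.0245] [ 71.  235.6] 0.7
scene round [ 0.4384 -0.3087] [60.8 73.3]
scene flower [ 0.5703 -0.1847] [77.7 94.6]
petal dir (mod60) 57.86200537223401 0.0006770453451936159
```

```bash
cat > arm.py <<'E'
from det import *
T=tcp_to_tips
def q(deg):
    a=np.radians(deg); y=np.array([np.cos(a),np.sin(a),0]); z=np.array([0,0,-1.]); x=np.cross(y,z)
    return R.from_matrix(np.c_[x,y,z]).as_quat()
def qb(pos,deg):
    best=None
    for d in(deg,deg+180):
        s=ik(pos,q(d))
        if s is not None and (best is None or abs(s[5])<abs(best[0][5])): best=(s,q(d))
    return best[1]
def ptp(x,y,z,deg):
    p=[x,y,z]; move_ptp(p,qb(p,deg)); return p
def st(tag=""): print(tag,"t",round(get_t(),2),"tcp",np.round(get_tool_pos(),4),"gap",round(get_finger_gap(),4),"F",np.round(get_wrist_force(),1))
def snap(n,name,box=None,f=2):
    p,d=get_image(n); np.savez(name+".npz",p=p,d=d)
    if box: p=cv2.resize(p[box[1]:box[3],box[0]:box[2]],None,fx=f,fy=f,interpolation=cv2.INTER_CUBIC)
    cv2.imwrite(f"pics/{name}.png",p)
E
python3 - <<'E'
from arm import *
p=np.load("top0.npz")['p']; near,oak,white=detect("top",p)
hsv=cv2.cvtColor(p,cv2.COLOR_BGR2HSV)
m=(cv2.inRange(hsv,(0,0,110),(179,60,255))>0)&near(.451,.238,.085)
k,l,s,c=cv2.connectedComponentsWithStats(m.astype(np.uint8))
for i in range(1,k):
    if s[i,4]>200: print(s[i,4],plane("top",c[i],.005),rect(pts("top",l==i,.005)))
t=np.radians(-5.35)
for o in(.0385,-.049): print(np.array([.4515,.238])+o*np.array([-np.sin(t),np.cos(t)]))
st("start")
ptp(.40,.25,.25,90); st(); ptp(.43,-.18,.22,-29); st()
ptp(.567,-.185,.12,-29); st("hover"); print(get_joint_positions())
snap("scene","s1",(210,140,470,400)); 
E
```

```text
1233 [[0.45452475 0.27483618 0.005     ]] (array([0.45463556, 0.27550311]), [90.1448745727539, 91.2274169921875], 84.78041076660156)
892 [[0.44654416 0.19053378 0.005     ]] (array([0.44653494, 0.18879822]), [68.322509765625, 90.72152709960938], 84.43553161621094)
[0.45508972 0.27633228]
[0.44693127 0.18921346]
start t 0.1 tcp [0.2217 0.5839 0.222 ] gap 0.0922 F [-0.5 -0.   0.2]
 t 1.52 tcp [0.4    0.2506 0.25  ] gap 0.092 F [ 0.5  0.4 -0.2]
 t 3.11 tcp [ 0.4304 -0.1793  0.22  ] gap 0.0916 F [ 0.1 -0.1 -0.7]
hover t 3.83 tcp [ 0.5664 -0.1844  0.1202] gap 0.092 F [ 0.2 -0.9  1.2]
[-3.17148247e-01  4.22677770e-01  1.78381107e+00 -1.31773882e-04
  9.36365529e-01  1.87780401e-01]
```

View pics/s1.png

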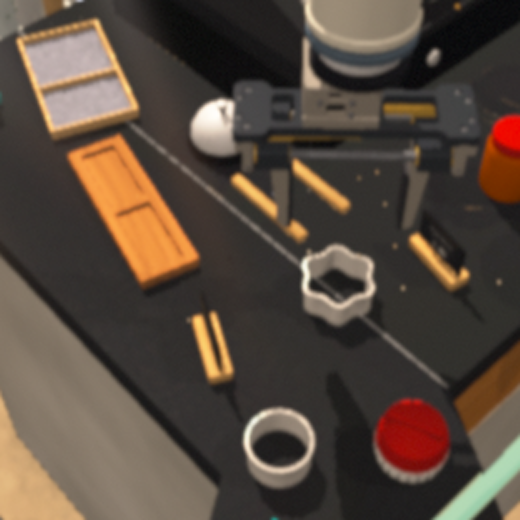

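The gripper hovers over the flower cutter (crop pixel (338,285)), with the jaws along a valley pair and clear of the card and the sticks. Now I descend and grip.

```bash
python3 - <<'E'
from arm import *
hit=move_straight([.567,-.185,.017+T],max_speed=.08,force_limit=8); st("down %s"%hit)
if not hit:
    grip(.055,15); st("grip")
    move_straight([.567,-.185,.10],max_speed=.12); st("lift")
    snap("scene","s2",(210,140,470,400))
E
```

```text
down False t 5.21 tcp [ 0.5674 -0.1851  0.0255] gap 0.0917 F [-0.2  0.7 -0. ]
grip t 5.73 tcp [ 0.5671 -0.185   0.0252] gap 0.0644 F [-1.4 -0.2  2.4]
lift t 6.51 tcp [ 0.5666 -0.1849  0.0995] gap 0.0644 F [-0.1  0.5 -0.7]
```

View pics/s2.png

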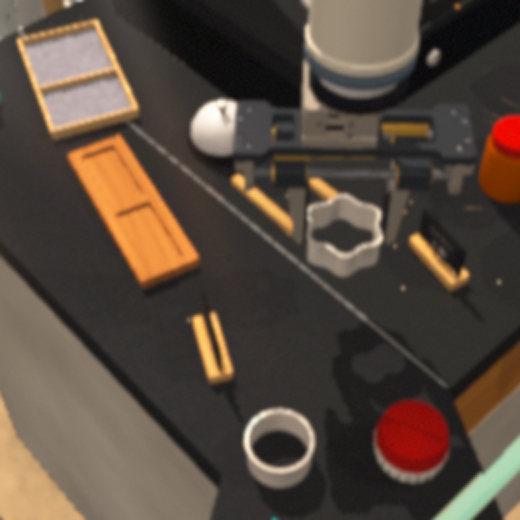

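The flower cutter is held level at crop pixel (345,235). Now I place it in the large bay.

```bash
python3 - <<'E'
from arm import *
ptp(.43,-.15,.17,-15); ptp(.4,.1,.17,-5.35)
ptp(.4548,.276,.10,-5.35); st("above")
hit=move_straight([.4548,.276,.0315],max_speed=.06,force_limit=6); st("down %s"%hit)
grip(.090); st("open")
move_straight([.4548,.276,.12],max_speed=.2)
ptp(.4,.1,.18,-5.35); ptp(.434,-.309,.12,20); st("hover round")
snap("scene","s3",(180,140,440,400)); snap("top","t3",(150,140,480,320))
E
```

```text
above t 9.03 tcp [0.4547 0.2746 0.1   ] gap 0.0645 F [ 0.2  0.5 -0.2]
down False t 10.32 tcp [0.4551 0.2762 0.0319] gap 0.0644 F [ 0.4  0.  -0.8]
open t 10.88 tcp [0.4548 0.276  0.0315] gap 0.09 F [-0.6  0.7  0.3]
hover round t 13.8 tcp [ 0.4345 -0.3081  0.1198] gap 0.0901 F [ 0.3  0.6 -0.3]
```

View pics/s3.png

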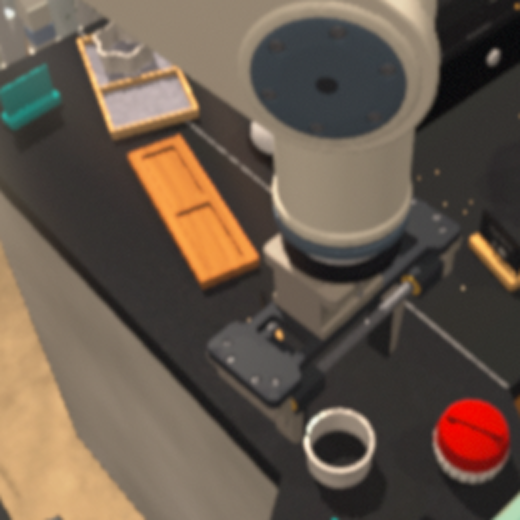

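View pics/t3.png

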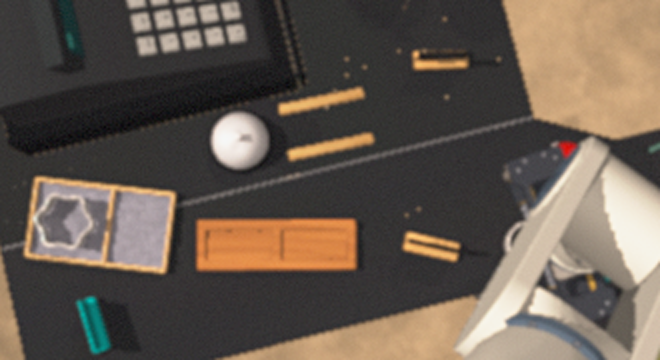

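The flower cutter sits in the large bay (top crop (64,222)), and the round cutter (scene crop (340,447)) is next under the gripper.

```bash
python3 - <<'E'
from arm import *
hit=move_straight([.434,-.309,.017+T],max_speed=.08,force_limit=8); st("down %s"%hit)
if not hit:
    grip(.045,15); st("grip"); assert .05<get_finger_gap()<.065
    move_straight([.434,-.309,.16],max_speed=.15); st("lift")
    ptp(.40,-.1,.17,0); ptp(.4,.1,.17,-5.35)
    ptp(.4467,.1895,.10,-5.35); st("above")
    hit=move_straight([.4467,.1895,.0315],max_speed=.06,force_limit=6); st("down %s"%hit)
    grip(.080); st("open")
    move_straight([.4467,.1895,.12],max_speed=.2)
    ptp(.4,.05,.18,-5.35); ptp(.432,-.185,.14,-11); st("hover card1")
    grip(.05)
snap("scene","s4",(180,140,440,400)); snap("top","t4",(150,140,480,320))
E
```

```text
down False t 15.24 tcp [ 0.4343 -0.3093  0.0255] gap 0.0899 F [-0.4  0.6  0.2]
grip t 15.86 tcp [ 0.4341 -0.309   0.0251] gap 0.0554 F [-0.1  0.3  1.4]
lift t 16.91 tcp [ 0.4334 -0.3086  0.1592] gap 0.0554 F [-1.2 -0.5 -0.2]
above t 19.14 tcp [0.4466 0.1882 0.0994] gap 0.055 F [-0.7 -0.6 -0.8]
down False t 20.43 tcp [0.447  0.1896 0.0318] gap 0.0551 F [-0.1  1.  -1.4]
open t 20.98 tcp [0.4467 0.1895 0.0315] gap 0.0797 F [ 0.1  0.2 -0.5]
hover card1 t 23.2 tcp [ 0.4322 -0.1838  0.1396] gap 0.0796 F [-0.5  0.8 -0.6]
```

View pics/s4.png

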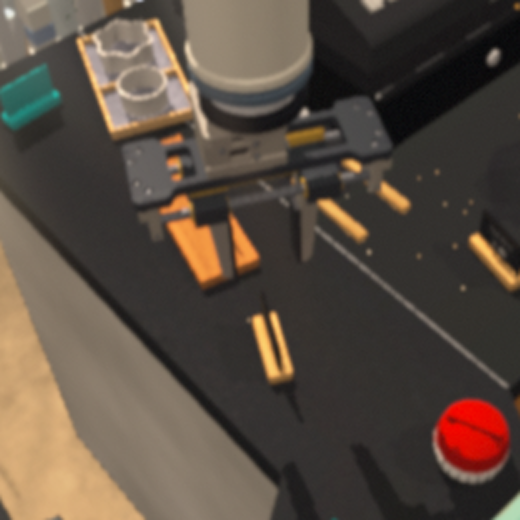

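View pics/t4.png

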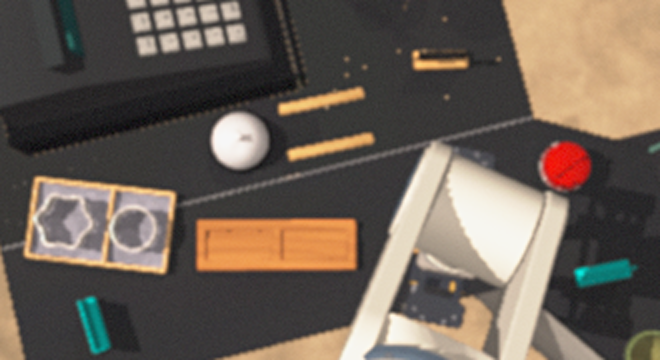

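Both cutters lie in their bays (top crop (64,222) and (133,230)). Next is card 1 at scene crop (272,348).

```bash
python3 - <<'E'
from arm import *
hit=move_straight([.432,-.185,.0145],max_speed=.08,force_limit=8); st("down %s"%hit)
if not hit:
    grip(.012,15); st("grip")
    move_straight([.432,-.185,.09],max_speed=.1); st("lift")
    snap("scene","s5",(180,140,440,400))
E
```

```text
down False t 25.62 tcp [ 0.4323 -0.1851  0.0149] gap 0.0499 F [-0.2  0.1  0.1]
grip t 26.16 tcp [ 0.4321 -0.185   0.0146] gap 0.022 F [0.3 0.3 2.2]
lift t 27.07 tcp [ 0.4316 -0.1848  0.0896] gap 0.0217 F [ 0.  -0.4 -1.3]
```

View pics/s5.png

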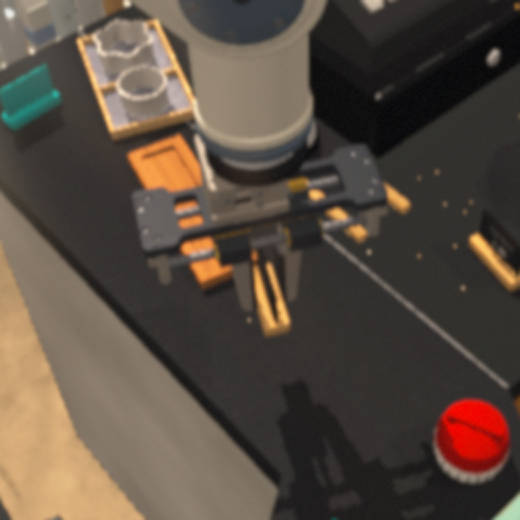

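Card 1 is held level (crop (270,300)). I place it in the left slot.

```bash
python3 - <<'E'
from arm import *
ptp(.42,-.05,.15,1); ptp(.4295,.061,.09,1); st("above")
hit=move_straight([.4295,.061,.0221],max_speed=.05,force_limit=5); st("down %s"%hit)
grip(.036); st("open")
move_straight([.4295,.061,.12],max_speed=.15)
ptp(.42,-.15,.2,1); ptp(.674,-.1945,.14,1); st("hover card2"); grip(.05)
snap("scene","s6",(180,140,440,400)); snap("top","t6",(150,140,480,320))
E
```

```text
above t 28.33 tcp [0.4293 0.0602 0.0892] gap 0.0215 F [ 0.3  0.1 -0.5]
down False t 29.84 tcp [0.4297 0.061  0.0224] gap 0.0216 F [ 0.6  0.  -0.8]
open t 30.25 tcp [0.4296 0.061  0.0222] gap 0.0357 F [0.2 0.9 0.9]
hover card2 t 32.98 tcp [ 0.6731 -0.1937  0.1399] gap 0.0361 F [-0.8 -0.1  0.6]
```

View pics/s6.png

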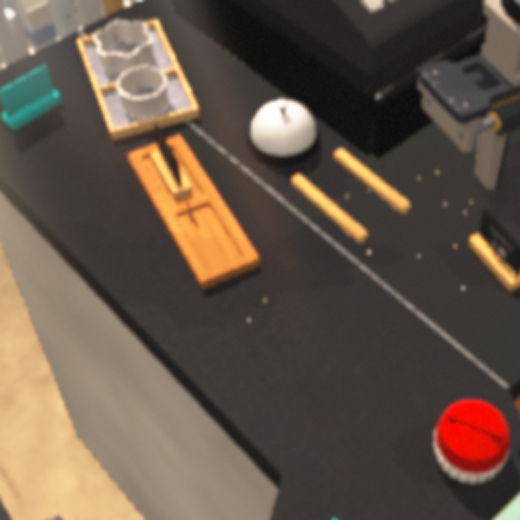

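View pics/t6.png

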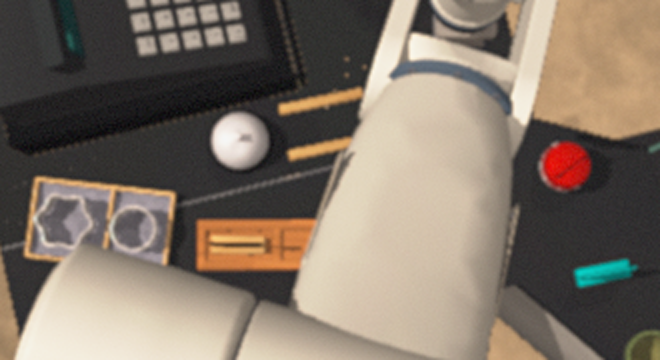

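Card 1 stands in the left slot (top crop (238,243)), with clear margins all round. Next is card 2.

```bash
python3 - <<'E'
from arm import *
hit=move_straight([.674,-.1945,.0145],max_speed=.08,force_limit=8); st("down %s"%hit)
if not hit:
    grip(.012,15); st("grip"); assert .019<get_finger_gap()<.025
    move_straight([.674,-.1945,.12],max_speed=.1); st("lift")
    ptp(.50,-.22,.15,1); st()
    ptp(.43,-.15,.13,1)
    snap("scene","s7",(180,140,440,400))
E
```

```text
down False t 35.21 tcp [ 0.6744 -0.1946  0.0151] gap 0.0501 F [ 0.6  0.1 -0.9]
grip t 35.74 tcp [ 0.6741 -0.1945  0.0146] gap 0.0218 F [-0.7  0.5  1.4]
lift t 36.95 tcp [ 0.6735 -0.1943  0.1191] gap 0.0217 F [-0.5  0.4 -0.3]
 t 37.69 tcp [ 0.5014 -0.2203  0.1503] gap 0.0218 F [ 0.6 -0.5 -0.2]
```

View pics/s7.png

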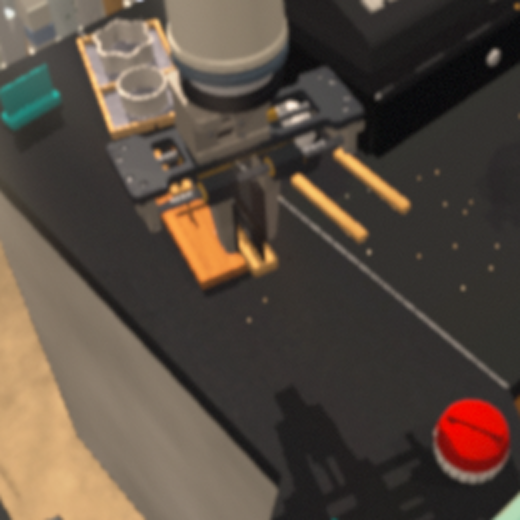

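```bash
python3 - <<'E'
from arm import *
p=np.load("s7.npz")['p']; cv2.imwrite("pics/s7z.png",cv2.resize(p[190:290,240:340],None,fx=6,fy=6,interpolation=cv2.INTER_CUBIC))
p=np.load("scene0.npz")['p']; cv2.imwrite("pics/s0z.png",cv2.resize(p[230:300,390:460],None,fx=6,fy=6,interpolation=cv2.INTER_CUBIC))
E
```

```text
(no output)
```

View pics/s7z.png

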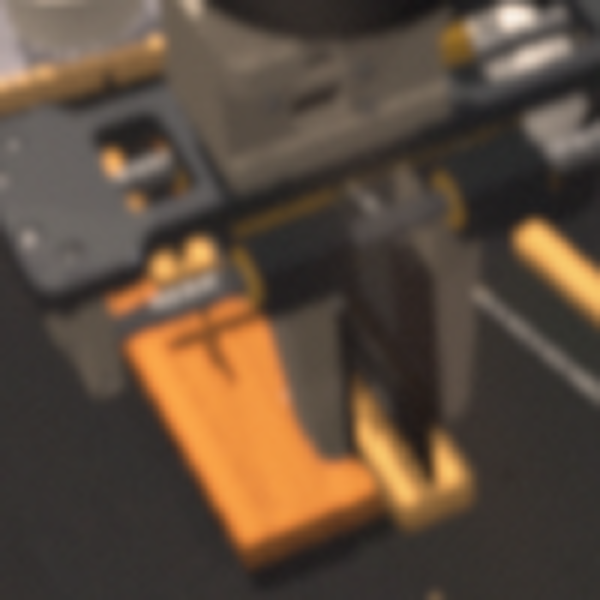

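View pics/s0z.png

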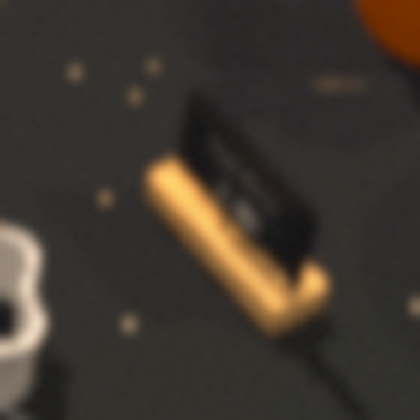

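Card 2 is held upright and level (zoomed crop (420,490)), so I place it in the right slot.

```bash
python3 - <<'E'
from arm import *
ptp(.4308,-.035,.10,1); st("above")
hit=move_straight([.4308,-.035,.0221],max_speed=.05,force_limit=5); st("down %s"%hit)
grip(.036); st("open")
move_straight([.4308,-.035,.13],max_speed=.15)
ptp(.40,-.15,.25,1); goto_joints([-1.2,*get_joint_positions()[1:]]); st("clear")
snap("scene","s8"); snap("top","t8",(150,140,480,320))
p=np.load("s8.npz")['p']; cv2.imwrite("pics/s8z.png",cv2.resize(p[140:300,210:370],None,fx=3.7,fy=3.7,interpolation=cv2.INTER_CUBIC))
E
```

```text
above t 38.77 tcp [ 0.4322 -0.0348  0.1001] gap 0.022 F [-0.4 -0.5  0.2]
down False t 40.48 tcp [ 0.431  -0.035   0.0223] gap 0.0218 F [ 0.6  0.  -0.1]
open t 40.89 tcp [ 0.4309 -0.035   0.0222] gap 0.036 F [ 0.9 -1.1 -0.1]
clear t 43.78 tcp [ 0.157  -0.3964  0.2483] gap 0.0359 F [ 0.5  0.2 -0.2]
```

View pics/s8z.png

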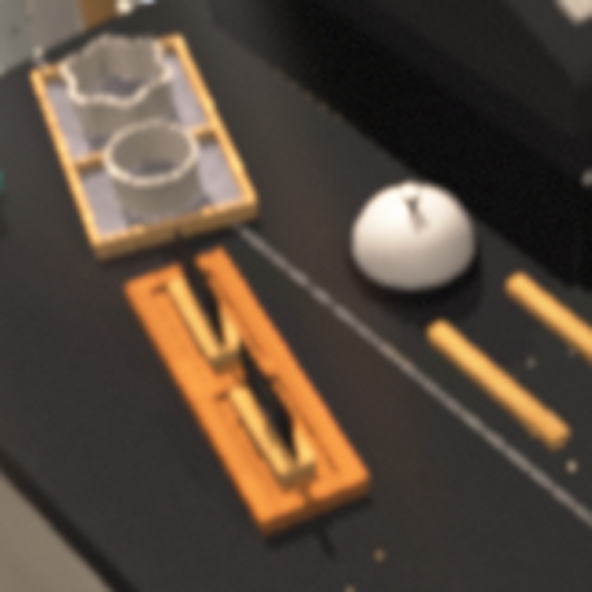

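View pics/t8.png

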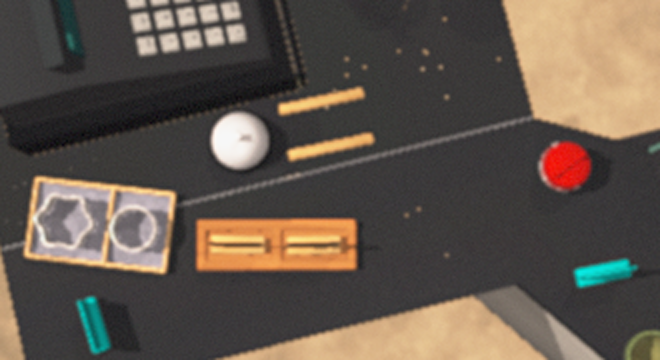

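The pictures show both cards in their slots (top crop (238,243) and (313,243)) and both cutters in their bays. I check heights and margins by number before handing in.

```bash
python3 - <<'E'
from det import *
for n,f in(("top","t8"),("scene","s8")):
    a=np.load(f+".npz"); p,d=a['p'],a['d']; P=cloud(n,d); near,oak,white=detect(n,p)
    hsv=cv2.cvtColor(p,cv2.COLOR_BGR2HSV)
    light=(cv2.inRange(hsv,(12,40,150),(28,175,255))>0)
    for k,x,y in(("cardL",.4295,.061),("cardR",.431,-.035)):
        m=near(x,y,.045)&light; c,s,an=rect(pts(n,m,.0145)); 
        print(n,k,m.sum(),c.round(4),np.round(s,1),round(an,1),"z",np.percentile(P[...,2][m],[10,50,90]).round(4), "zmax slate",np.percentile(P[...,2][near(x,y,.03)],99).round(3))
    m0=near(.43,.013,.12)&oak&~light; print("rack z",np.median(P[...,2][m0]).round(4))
    for k,x,y in(("flower",.4548,.276),("round",.4467,.1895)):
        m=(np.hypot(P[...,0]-x,P[...,1]-y)<.045)&(P[...,2]>.024); q=P[m]; print(n,k,m.sum(),((q.max(0)+q.min(0))/2).round(4),"zmax",np.percentile(q[:,2],95).round(4))
    a0=np.load(n+"0.npz"); P0=cloud(n,a0['d'])
    for k,x,y in(("timer",.531,-.35),("bell",.556,.055)):
        g=lambda P:P[(np.hypot(P[...,0]-x,P[...,1]-y)<.06)&(P[...,2]>.03)].mean(0).round(4)
        print(n,k,g(P0),g(P))
E
```

```text
top cardL 775 [0.4285 0.0607] [60.9 88.9] 1.0 z [0.0054 0.0124 0.0217] zmax slate 0.061
top cardR 762 [ 0.4315 -0.0344] [63.5 86.4] 1.0 z [0.0055 0.012  0.0222] zmax slate 0.064
rack z 0.0022
top flower 118 [0.4539 0.2785 0.0343] zmax 0.0406
top round 81 [0.4454 0.1907 0.0325] zmax 0.0397
top timer [ 0.534  -0.351   0.0441] [ 0.534  -0.3512  0.0443]
top bell [0.5725 0.0622 0.0481] [0.5728 0.0624 0.0484]
scene cardL 210 [0.4393 0.0608] [44.8 79.3] 1.8 z [0.006  0.018  0.0209] zmax slate 0.057
scene cardR 235 [ 0.4414 -0.0351] [45.7 73.8] 0.4 z [0.0049 0.0176 0.0204] zmax slate 0.058
rack z 0.0095
scene flower 199 [0.4554 0.2752 0.0302] zmax 0.0352
scene round 183 [0.4478 0.1891 0.0301] zmax 0.035
scene timer [ 0.5319 -0.3604  0.0424] [ 0.5321 -0.3604  0.0425]
scene bell [0.584  0.0598 0.052 ] [0.5835 0.0597 0.0514]
```

```bash
python3 - <<'E'
from det import *
a=np.load("t8.npz")['p'][235:290,240:340]; b=np.load("s8.npz")['p'][200:290,240:315]
cv2.imwrite("pics/z8.png",cv2.resize(a,None,fx=7,fy=7,interpolation=cv2.INTER_CUBIC)); cv2.imwrite("pics/z8s.png",cv2.resize(b,None,fx=6.5,fy=6.5,interpolation=cv2.INTER_CUBIC))
E
```

```text
(no output)
```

View pics/z8.png

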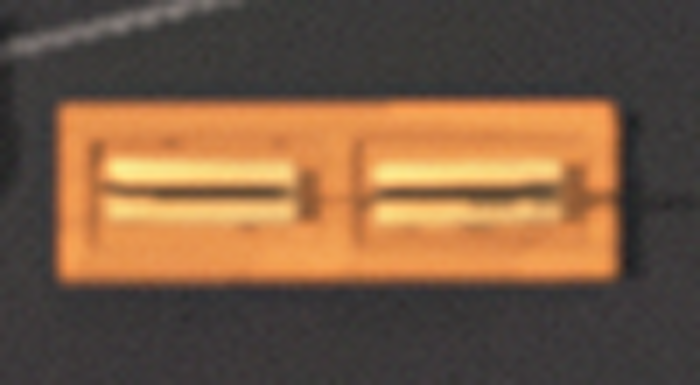

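View pics/z8s.png

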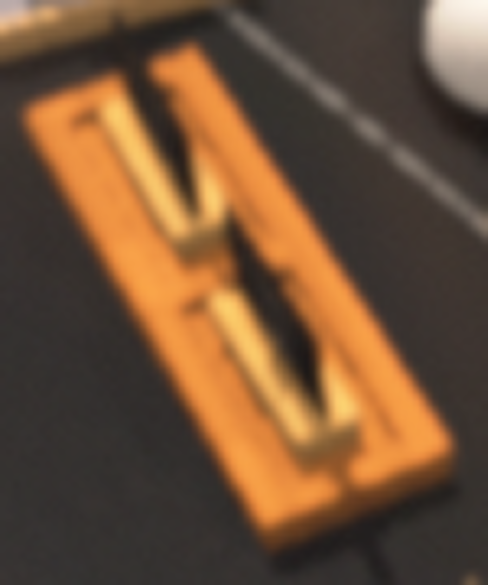

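Both feet lie inside their recesses, with clear margins on every side and the slates upright. I hand the job in.

```bash
python3 - <<'E'
from plant import *
job_done(); print(get_t())
E
```

```text
the job is handed in; nothing more can be done
the job is handed in; nothing more can be done
```

The job is finished and was handed in at about 44 s of the 112 s. The flower cutter lies flat in the large bay and the round one in the small bay. One price card stands upright in each rack slot.

**What the last checks showed**
- **Cutters:** their centres are within about 3 mm of the bay centres. From the scene camera their tops are at 35 mm, as expected when flat on the tray floor; the top camera's noisier depth read about 40 mm.
- **Cards:** both feet are inside their recesses with margins on all sides. From the scene camera the foot tops are at about 20–21 mm and the slate tops at 57–58 mm, against 20 and 59 mm expected; the top camera read the slates 2–5 mm high.
- **Bystanders:** the egg timer and counter bell read within 1 mm of where they started.
- **Robot:** the arm was clear of everything when I handed in, and none of the force limits set on the descents triggered.

**What disagreed or failed:** my colour mask for the seated card feet picked up some of the rack's wood. The foot sizes it gave were too large, so I judged the seating from close-up pictures and the depth heights instead. The calls after hand-in gave no time or verdict.

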